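Load a battery pack under the spring-closed contact flap of a test cradle

ROBOT

A 6-joint arm with a two-finger parallel gripper is mounted at the origin on the work surface. World frame = base frame: x ahead of the robot, y to its left, z up, the work surface at z = 0. Lengths are in mm, angles in rad, forces in N, time in s.
With the tool pointing down it reaches from about 225 to 875 mm from the base axis. Payload 3.4 kg.
Tool frame: the origin (TCP) lies between the finger pads; the fingertips stand ahead of it and the grasp point (between the pads) lies 2 mm behind it (robot.finger_overhang is the z of the fingertips in the tool frame, in mm); z points along the fingers, y is the line along which they close (so a half turn about z gives the same grasp; the last joint's range is limited). The gripper opens to 85 mm and grips with 20 to 120 N. Pads are 22 mm wide; open, the fingers measure 114 mm over their backs; the gripper's body (76 mm by 85 mm) begins 54 mm behind the grasp point. The pads swing forward as they close: fully open they stand 13 mm farther back than shut.
Start: joints at [1.189, 0.276, 1.505, -0, 1.361, -0.121], TCP at [148.282, 555.586, 223.328] pointing down, gripper open.
Joint ranges: [-2.89, 2.89], [-0.75, 2.08], [0.22, 2.7], [-1.18, 4.32], [0.11, 2.71], [-2.7, 2.7]. Speed limits (rad/s): [2.57, 2.57, 3.14, 3.14, 3.14, 3.14].

INTERFACE

Orientations are given as a unit quaternion [w, x, y, z].
In Python, from rig import readout, viewer, robot gives the robot as it stands.
- The arm moves only by the tool step_arm, never from a script. Its argument "commands" is one flat list of numbers, 7 for each row, row after row: the shift along the tool's x, y, z in units of 40 mm (1.0 is 40 mm), then the turn, a rotation vector about the tool's x, y, z in units of 8 degrees (1.0 is 8 degrees), then the opening in per cent of the stroke, from 0 (shut) to 100 (fully open). A call has 1 to 8 rows; each row shifts and turns the commanded pose from where the row before left it, along the tool's axes as they then stand; what a row does not reach is not made up. A row lasts 1/8 s, in which the tool goes at most 62.5 mm and 10.7 degrees, less where a joint would pass 70% of its speed; a pose out of reach is approached as far as the arm can. A call is refused whole if a number of a shift passes 1 or a number of a turn 1, either way. A call with a gripper value outside its range is refused whole. The fingers move at their own pace and stop on an object; "grip_force" is the grip in N (left out, the last holds). Time passes only in rows, so rows that do not move let the fingers close. It gives the time, the measured TCP pose, the force, the opening and the grip force at its end, in the units of the state.
- readout.observe(): the state, without advancing time (a new reading comes with each control period).
- viewer.camera(name): name is "side" or "top"; returns (picture, depth): 400x640x3 uint8, blue, green, red; 400x640 float32, mm along the optical axis (not along the pixel's ray), 0 where there is no reading.
- viewer.get_calibration(name): a dict with "fov_y" (degrees; the focal length in pixels is half the picture's height over the tangent of half this angle, whatever the lens; pixels are square), "cx", "cy" (the principal point, pixels), "dist_coeffs" ([k1, k2, p1, p2, k3] as OpenCV has them; the pictures are not rectified), "R" (3x3) and "t" (3): a world point X has camera coordinates R X + t. Camera axes: x right, y down, z forward; pixel columns grow to the right and rows downward; lengths in mm; the calibration is good to about 2 mm. A picture is of the moment at which its call begins. get_calibration takes no time and is no camera call.
- robot.job_done(): hands the job in; it is judged then, once.
The state is a dict: "clock": time; "q": joint angles; "joint_velocities": joint speeds; "joint_efforts": joint torques, N m; "position": TCP position; "tcp_rot": TCP orientation; "contact_force": force on the tool from outside, world axes, zero at the start; "torque": the same for the moment, N m; "grip_width": finger opening in mm; "finger_force": force on a finger pad.
Only numpy, scipy, OpenCV 4.12 (cv2) and the standard library are available. Lean on these libraries where they do the work, as an engineer would, in place of code of your own. Each camera call takes 0.05 s, during which the arm holds its last target. There are 200 camera calls.

TASK

Load the short battery pack, which lies in the entry of the test cradle's channel, without picking it up: with one fingertip press the release bar down so that the spring-closed contact flap stands open, and keep it held open while the other fingertip pushes the pack along the channel under the flap until it is fully home against the end stop. Do not let the contact feet drop or rub on the pack before it is home; then let go so that the flap closes onto it, and leave everything else on the bench where it is.

Things in the scene. Friction and masses are not known exactly. Their poses are not given: they have to be found in the camera images.
- cradle: Test cradle fixed to the bench: wooden base 172 x 148 x 10 mm, channel between two aluminium rails. Origin at bench level on the channel's centre line. x = loading direction, from the open entry to the end stop; y left, to the release bar; z up. Cradle frame, mm: base x -120 to 52, y -62 to 86, top (channel floor) z 10; rails 6 thick, inner faces y -22 and 22, x -120 to 34, tops z 20.
- stop (a point): Centre of the black end stop's face, at the channel floor (cradle x 34, y 0, z 10 mm), axes as the cradle's. The stop is 56 mm wide, its top 20 mm above the floor. Two binding posts 30 mm high above the bench stand at cradle x -30 and 0, y -47.
- flap (a joint): Angle of the spring-closed flap about its shaft (along cradle x at y 36, z 24 mm). Plate, contact head and release bar are one rigid rocker. 0 closed, 0.5 fully open (hard limit); pressing the bar down opens it, about 3 N on its middle line to begin, 6 N for fully open; let go, it closes. 0.28 when its feet rest on a loaded pack; above 0.34 they are clear of the pack. Plate: cradle x -6 to 30.
- feet (a point): Midway between the lower ends of two brass feet (8 mm round, at cradle x 6 and 20 mm) of the black contact block under the aluminium flap plate, moving with it. Closed, it lies over the channel's centre line, 14 mm above the channel floor, so the feet block the pack; fully open, the feet are about 31 mm above the floor. The plate's top is at cradle z 52 closed, about 75 open.
- bar_mid (a point): Middle of the upper face of the release bar: flat aluminium, 145 x 32 x 3 mm, along the channel's left side (cradle x -115 to 30, y 47 to 79 mm), across the shaft from the flap. Press anywhere along it; a fingertip can slide along it. Closed, this point is at cradle x -42, y 65, z 33, the bar rising outward by 0.25 rad; fully pressed at z 18, falling outward by 0.25 rad.
- pack: The short grey battery pack, 60 (x, along the channel) x 40 x 24 mm, 0.08 to 0.17 kg, two brass terminals on top. Origin: centre of its underside. It lies on the channel floor between the rails, 2 mm free each side, its front end 6 to 31 mm short of cradle x 0. Home, its front end touches the end stop: origin at cradle x 4, rear end at x -26 mm.
- long_pack: Bystander: longer battery pack, 95 x 40 x 24 mm, lying on the bench to the right of the cradle. Origin at the centre of its underside.
- headlamp: Bystander: black bicycle headlamp, 62 mm across, 40 mm high, lens up, beyond the end stop. Origin at the centre of its underside.
- rear_lamp: Bystander: red bicycle rear lamp, 30 x 66 x 37 mm, beyond the cradle. Origin at the centre of its underside.
- hub_dynamo: Bystander: aluminium hub dynamo standing upright, 64 mm across, 88 mm high, to the left. Origin at the centre of its underside.
- resistor_box: Bystander: grey resistor box with a dial knob, 95 x 85 x 69 mm, to the right. Origin at the centre of its underside.
- screwdriver: Bystander: screwdriver lying on the bench to the right of the cradle.
- bowl: Bystander: green plastic bowl, 100 mm across, 45 mm high, to the left. Origin at the centre of its underside.
There are look-alikes about, which are no part of the job. There is more than one size of the cradle; the one meant has the size given above.

How it is judged (in metres and radians):
On the way, in this order (a step that is already met when the one before it is completed fails the run):
1. a finger holds the flap open by its release bar while the pack is still outside (value of joint flap above 0.34 rad and contact force between the fingers and flap_c0 above 0.5 N and x of pack in the frame of cradle below -0.03 m), for 0.2 s.
2. a finger pushes the pack under the flap while the flap is held open by its release bar (value of joint flap above 0.34 rad and contact force between the fingers and flap_c0 above 0.5 N and contact force between the fingers and pack above 0.1 N and x of pack in the frame of cradle above -0.02 m).
3. the pack is home with the flap still held open by its release bar (value of joint flap above 0.34 rad and contact force between the fingers and flap_c0 above 0.5 N and x of pack in the frame of cradle above 0 m), for 0.1 s.
At the end, for the whole second after the job is handed in: The pack lies flat on the channel floor within 4 mm of the end stop, at rest, and the flap has closed onto it: its feet press on the pack with more than 1.5 N (flap angle 0.22 to 0.34) (x of pack in the frame of cradle between 0 and 0.007 m and y of pack in the frame of cradle between -0.004 and 0.004 m and z of pack in the frame of cradle below 0.012 m and angle between the x axis of pack and the x axis of cradle, either way round below 0.12 rad and value of joint flap between 0.22 and 0.34 rad and contact force between flap and pack above 1.5 N and linear speed of pack below 0.01 m/s); the robot touches nothing.
It fails at once if the pack is lifted more than 8 mm off the channel floor or tipped (z of pack in the frame of cradle above 0.018 m or angle between pack's own z axis and vertical above 0.25 rad).
It fails at once if the contact feet drop or rub on the pack (over 1 N) while it is under the flap and not yet home (x of pack in the frame of cradle between -0.026 and -0.002 m and contact force between flap and pack above 1 N).
It fails at once if a bystander is moved more than 15 mm (distance of any of long_pack, headlamp, rear_lamp, hub_dynamo, resistor_box, screwdriver, bowl from where it was at the start of the episode above 0.015 m).
It also fails if it takes over 45 s, if anything falls off the work surface, if the arm or the gripper's body presses on something with over 40 N, if the wrist force passes 120 N, or if a joint passes its speed limit or range.

## Working session

There is one attempt and no reset: what is moved stays moved. The work goes in short steps, Python scripts to look and compute and a tool call to move; the robot and the scene stay as the last step left them, time stands still between calls to the robot, and variables do not carry over. Pictures are saved under pics/ and viewed, at most 13 in all, crops included, and the job is handed in when it is done.

Besides the shell and the picture viewer there is one more tool, called as name(argument=value, ...) on one line, values as JSON. step_arm: Moves the arm, as the interface text tells. Its arguments: {"type":"object","properties":{"commands":{"type":"array","items":{"type":"number"}},"grip_force":{"type":"number"}},"required":["commands"]}

```bash
ls; mkdir -p pics; cat > h.py <<'E'
import numpy as np, cv2
from rig import readout, viewer, robot
def K(n):
    c=viewer.get_calibration(n); f=200/np.tan(np.radians(c["fov_y"]/2))
    return np.array([[f,0,c["cx"]],[0,f,c["cy"]],[0,0,1.]]),np.array(c["dist_coeffs"],float),np.array(c["R"],float),np.array(c["t"],float)
def ray(n,uv,z):
    k,d,R,t=K(n); p=cv2.undistortPoints(np.array(uv,float).reshape(-1,1,2),k,d).reshape(-1,2)
    C=-R.T@t; D=np.c_[p,np.ones(len(p))]@R
    return C+D*((z-C[2])/D[:,2])[:,None]
def cloud(n,depth):
    k,d,R,t=K(n); h,w=depth.shape; g=np.stack(np.meshgrid(np.arange(w),np.arange(h)),-1).reshape(-1,1,2).astype(float)
    p=cv2.undistortPoints(g,k,d).reshape(-1,2); P=np.c_[p,np.ones(len(p))]*depth.reshape(-1,1)
    return ((P-t)@R).reshape(h,w,3)
def px(n,X):
    k,d,R,t=K(n); return cv2.projectPoints(np.array(X,float).reshape(-1,1,3),cv2.Rodrigues(R)[0],t,k,d)[0].reshape(-1,2)
E
python3 - <<'E'
from h import *
for n in("side","top"):
    p,d=viewer.camera(n); cv2.imwrite(f"pics/{n}0.png",p); np.save(f"{n}0.npy",d)
    k,_,R,t=K(n); print(n,-R.T@t,k[0,0],R.round(2).tolist())
s=readout.observe(); print(s); print(robot.finger_overhang)
E
```

```text
pics
side [-194.39935699 -801.73734297  724.54335242] 372.66737881377725 [[0.74, -0.67, 0.01], [-0.36, -0.41, -0.84], [0.57, 0.62, -0.54]]
top [ 251.77968918  -20.43719158 1445.84676072] 474.18552107455434 [[-0.0, -1.0, 0.02], [-0.98, -0.0, -0.18], [0.18, -0.02, -0.98]]
{'clock': 0.1, 'q': array([ 1.18899988e+00,  2.76518940e-01,  1.50597969e+00, -4.07201231e-05,
        1.36070192e+00, -1.21011953e-01]), 'joint_velocities': array([ 8.13306018e-04, -4.52057871e-04, -1.93446568e-03, -1.76137206e-03,
        1.18655291e-03, -3.77709426e-05]), 'joint_efforts': array([ 8.76793838e-04, -4.17703807e+01, -2.46403116e+01, -1.38097598e-04,
        5.86703536e-03, -1.66436678e-06]), 'position': array([148.10593009, 555.10887033, 222.54422405]), 'tcp_rot': array([-1.80710911e-04,  1.30018800e-01,  9.91511203e-01, -7.83629620e-04]), 'contact_force': array([0.18537229, 0.4849105 , 0.17455104]), 'torque': array([ 0.01942194,  0.01718657, -0.01267323]), 'finger_force': 0.0, 'grip_width': 85.20903190746503}
17.0
```

View pics/top0.png

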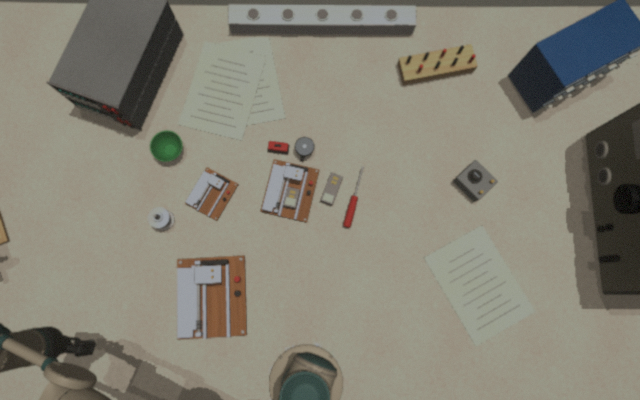

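View pics/side0.png

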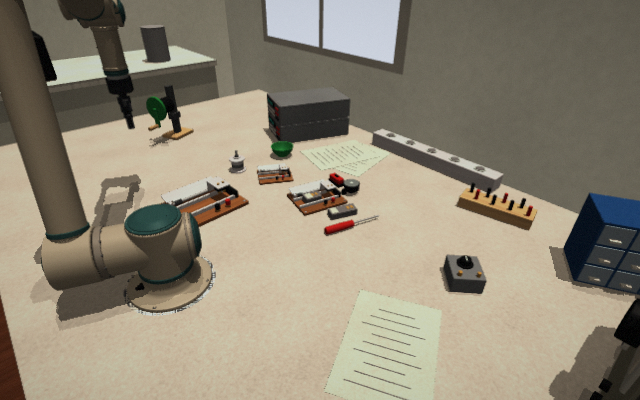

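Top view: candidates for the cradle are the one at px (290,190) with a grey pack inside, a smaller one at (212,193) and a larger one at (211,297). Packs are at (291,198) in the cradle and (332,188) beside it, which is the long one. I'll check sizes and take a close crop.

```bash
python3 - <<'E'
from h import *
p=cv2.imread("pics/top0.png"); d=np.load("top0.npy"); W=cloud("top",d)
c=cv2.resize(p[150:230,250:350],None,fx=7.5,fy=7.5,interpolation=cv2.INTER_CUBIC); c=cv2.convertScaleAbs(c,alpha=1.4); cv2.imwrite("pics/crop0.png",c)
hsv=cv2.cvtColor(p,cv2.COLOR_BGR2HSV)
h=W[...,2]
# raised blobs: contour of points >5mm
m=((h>5)&(h<85)).astype(np.uint8); m[:, 400:]=0
n,l,s,ce=cv2.connectedComponentsWithStats(m)
for i in range(1,n):
    if s[i,4]>60:
        P=W[l==i]; r=cv2.minAreaRect(P[:,:2].astype(np.float32)); print(ce[i].round(),s[i,4],np.round(r[0]),np.round(r[1]),round(r[2],1),P[:,2].max().round())
E
```

```text
[314.  19.] 4931 [1128.  -19.] [567.  93.] 88.0 72.0
[145.  85.] 1683 [889. 510.] [194. 412.] 38.1 85.0
[166. 146.] 794 [705. 435.] [113. 112.] 86.6 52.0
[304. 147.] 331 [703.   7.] [81. 60.] 2.1 53.0
[278. 147.] 243 [708.  93.] [79. 41.] 83.9 44.0
[289. 190.] 2581 [566.  56.] [157. 198.] 77.2 59.0
[211. 193.] 1482 [556. 295.] [129. 139.] 62.8 49.0
[352. 205.] 340 [ 549. -143.] [ 30. 198.] 78.8 33.0
[331. 189.] 423 [570. -71.] [ 52. 102.] 69.1 36.0
[160. 218.] 428 [476. 444.] [62. 79.] 8.7 82.0
[  3. 232.] 159 [452. 902.] [93. 28.] 10.0 24.0
[211. 297.] 5587 [246. 284.] [252. 211.] 3.3 81.0
[301. 369.] 1296 [34.  1.] [211. 154.] 89.8 79.0
```

View pics/crop0.png

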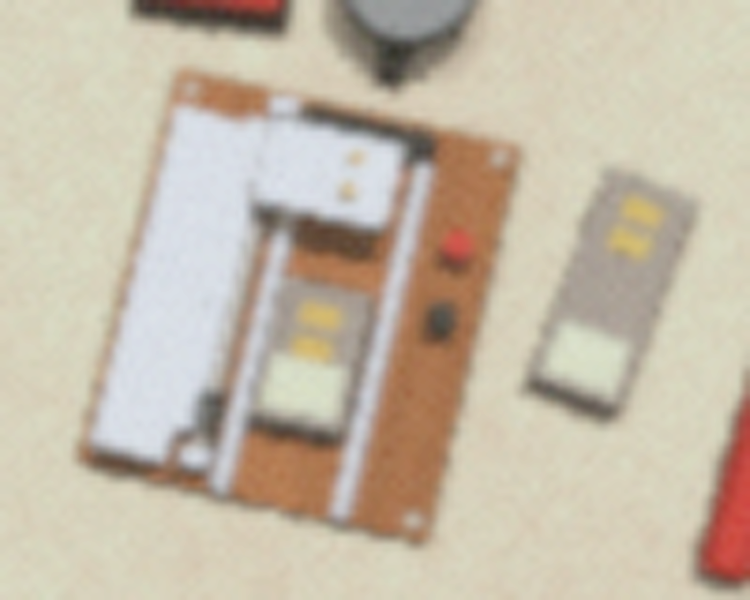

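```bash
cat >> h.py <<'E'
def crop(U): return np.array([250,150])+(np.array(U,float)+.5)/7.5-.5
E
python3 - <<'E'
from h import *
B=ray("top",crop([(180,72),(520,148),(430,545),(82,460)]),10)[:,:2]
print("base",B.round(1).tolist()); L=[np.linalg.norm(B[i]-B[(i+1)%4]) for i in range(4)]; print(np.round(L,1))
M=np.array([[52,86],[52,-62],[-120,-62],[-120,86]],float)
a=M-M.mean(0); b=B-B.mean(0); yaw=np.arctan2((a[:,0]*b[:,1]-a[:,1]*b[:,0]).sum(),(a*b).sum())
R=np.array([[np.cos(yaw),-np.sin(yaw)],[np.sin(yaw),np.cos(yaw)]]); o=B.mean(0)-R@M.mean(0)
print("yaw deg",np.degrees(yaw),"origin",o,"resid",(R@M.T).T+o-B)
P=ray("top",crop([(275,280),(380,292),(340,438),(250,425)]),34)[:,:2]; print("pack top corners in cradle",((P-o)@R).round(1).tolist())
# refine with orange mask of base
d=np.load("top0.npy"); W=cloud("top",d); hsv=cv2.cvtColor(cv2.imread("pics/top0.png"),cv2.COLOR_BGR2HSV)
C=W.copy(); C[...,:2]=(W[...,:2]-o)@R
def med(x0,x1,y0,y1):
    m=(C[...,0]>x0)&(C[...,0]<x1)&(C[...,1]>y0)&(C[...,1]<y1); return m.sum(),np.median(C[...,2][m]).round(1)
for n,r in dict(pack=(-80,-60,-12,12),bar=(-100,20,60,70),plate=(0,25,-8,20),floor=(-115,-102,-12,12),bench=(-50,20,-85,-75),rightbase=(-100,20,-58,-30)).items(): print(n,med(*r))
# tool in cradle frame
s=readout.observe(); from scipy.spatial.transform import Rotation as Ro
q=s["tcp_rot"]; T=Ro.from_quat(np.r_[q[1:],q[0]]).as_matrix(); print("tool y in cradle",R.T@T[:2,1],"tcp cradle",R.T@(s["position"][:2]-o))
E
```

```text
base [[666.8, 104.3], [634.5, -37.5], [467.3, -0.7], [502.4, 141.7]]
[145.5 171.1 146.6 168.6]
yaw deg -12.926544301232086 origin [598.19621211  32.65440925] resid [[ 1.33578608  0.52320762]
 [ 0.54520988 -1.87351658]
 [ 0.03033291 -0.27011837]
 [-1.91132886  1.62042734]]
pack top corners in cradle [[-31.7, 23.2], [-26.9, -19.5], [-89.2, -17.6], [-92.2, 18.9]]
pack (np.int64(51), np.float64(35.0))
bar (np.int64(130), np.float64(32.5))
plate (np.int64(80), np.float64(52.4))
floor (np.int64(31), np.float64(10.0))
bench (np.int64(67), np.float64(0.4))
rightbase (np.int64(346), np.float64(11.0))
tool y in cradle [0.03515779 0.99938049] tcp cradle [-555.55788467  408.52828868]
```

The cradle at px (290,190) checks out: its base measures 170 x 146 mm and its heights match. The pack lies at cradle x ≈ -60, rear end ≈ -91. Now moving above the entry.

step_arm(commands=[0,0,0,0,0,-0.25,64,-0.95,-0.8,0,0,0,0,64,-0.95,-0.8,0,0,0,0,64,-0.95,-0.8,0,0,0,0,64,-0.95,-0.8,0,0,0,0,64,-0.95,-0.8,0,0,0,0,64,-0.95,-0.8,0,0,0,0,64,-0.95,-0.8,0,0,0,0,64])

```text
clock: 1.1
position: [358.1, 276.3, 223.4]
tcp_rot: [0.0, 0.112, 0.994, 0.0]
contact_force: [0.8, -0.1, 0.7]
grip_width: 54.5
finger_force: 0.0
```

step_arm(commands=[-0.95,-0.8,0,0,0,0,64,-0.95,-0.8,0,0,0,0,64,-0.95,-0.8,0,0,0,0,64,0,0,0,0,0,0,64])

```text
clock: 1.6
position: [448.9, 156.1, 223.1]
tcp_rot: [0.0, 0.115, 0.993, -0.0]
contact_force: [-0.2, 0.2, 0.1]
grip_width: 54.6
finger_force: 0.0
```

```bash
cat >> h.py <<'E'
from scipy.spatial.transform import Rotation as Ro
yaw=np.radians(-12.93); Rc=np.array([[np.cos(yaw),-np.sin(yaw)],[np.sin(yaw),np.cos(yaw)]]); oc=np.array([598.2,32.65])
def st():
    s=readout.observe(); q=s["tcp_rot"]; T=Ro.from_quat(np.r_[q[1:],q[0]]).as_matrix(); T[:2]=Rc.T@T[:2]
    print("t",s["clock"],"tcp cradle",(Rc.T@(s["position"][:2]-oc)).round(1),s["position"][2].round(1),"y",T[:,1].round(3),"z",T[:,2].round(3),"F",(Rc.T@s["contact_force"][:2]).round(1),s["contact_force"][2].round(1),"w",round(s["grip_width"],1))
E
python3 -c "
from h import *; st()"
```

```text
t 1.6 tcp cradle [-173.1   86.9] 223.1 y [ 0.004  1.    -0.001] z [ 0.001 -0.001 -1.   ] F [-0.3  0.1] 0.1 w 54.6
```

step_arm(commands=[-0.82,-0.66,0,0,0,0,64,-0.83,-0.66,0,0,0,0,64,0,0,0.9,0,0,0,64,0,0,0.9,0,0,0,64,0,0,0.9,0,0,0,64,0,0,0.9,0,0,0,64,0,0,0,0,0,0,64])

```text
clock: 2.48
position: [496.4, 93.1, 77.1]
tcp_rot: [-0.003, 0.112, 0.994, -0.0]
contact_force: [1.3, -0.3, 0.7]
grip_width: 54.8
finger_force: 0.0
```

```bash
python3 - <<'E'
from h import *
st()
for n in("side","top"):
    p,d=viewer.camera(n); np.save(f"{n}1.npy",d)
    u=px(n,np.r_[Rc@[-70,30]+oc,40][None])[0].astype(int); print(n,u-[45,40])
    cv2.imwrite(f"pics/{n}1.png",cv2.convertScaleAbs(cv2.resize(p[u[1]-40:u[1]+40,u[0]-45:u[0]+45],None,fx=7,fy=7,interpolation=cv2.INTER_CUBIC),alpha=1.4))
cv2.imwrite("pics/both1.png",np.vstack([cv2.imread("pics/side1.png"),cv2.imread("pics/top1.png")])[:, :] if 0 else cv2.resize(np.hstack([cv2.imread("pics/side1.png"),cv2.imread("pics/top1.png")]),(800,356)))
E
```

```text
t 2.475 tcp cradle [-112.7   36.2] 77.1 y [-0.001  1.    -0.001] z [-0.007 -0.001 -1.   ] F [ 1.3 -0. ] 0.7 w 54.8
side [260 149]
top [235 158]
```

View pics/both1.png

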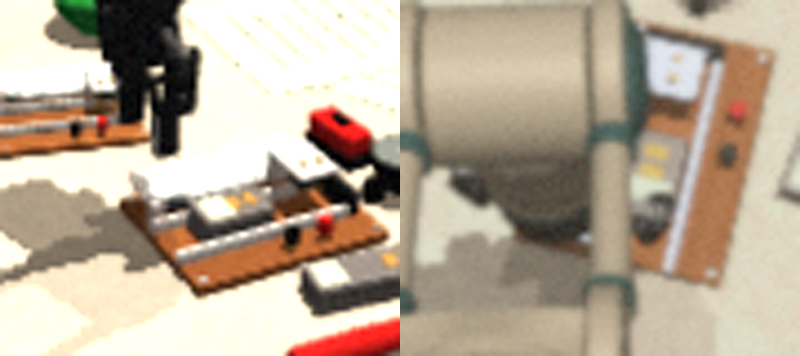

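The side crop shows both fingertips above the entry, the right one at about px (297.6,183.4) and the left at about (290,176). I'll check the fingertip height against projections.

```bash
python3 - <<'E'
from h import *
for y in(2,70):
  for z in(56,60,64,68,72): print(y,z,px("side",np.r_[Rc@[-112.7,y]+oc,z][None]).round(1))
E
```

```text
2 56 [[298.1 192.5]]
2 60 [[298.1 191.5]]
2 64 [[298.1 190.5]]
2 68 [[298.1 189.5]]
2 72 [[298.  188.5]]
70 56 [[289.7 183.8]]
70 60 [[289.7 182.8]]
70 64 [[289.7 181.8]]
70 68 [[289.6 180.9]]
70 72 [[289.6 179.9]]
```

```bash
python3 - <<'E'
from h import *
print(px("side",np.r_[Rc@[-120,-62]+oc,10][None]))
W=cloud("side",np.load("side1.npy")); C=W.copy(); C[...,:2]=(W[...,:2]-oc)@Rc
for y0,y1 in((-25,25),(45,100)):
    m=(C[...,0]>-150)&(C[...,0]<-85)&(C[...,1]>y0)&(C[...,1]<y1)&(C[...,2]>45)&(C[...,2]<110); P=C[m]; print(m.sum(),np.percentile(P[:,2],[0,2,5,10,50]).round(1),np.median(P,0).round(1),np.percentile(P[:,0],[5,95]).round(),np.percentile(P[:,1],[5,95]).round())
st()
E
```

```text
[[304.84715052 213.37929482]]
32 [ 88.2  90.1  91.7  92.5 101.8] [-117.8    1.3  101.8] [-124. -107.] [-4.  9.]
31 [ 90.4  90.7  91.3  92.5 100.4] [-112.9   65.8  100.4] [-124. -104.] [62. 69.]
t 2.575 tcp cradle [-109.5   36.8] 80.0 y [-0.001  1.     0.   ] z [ 0.  0. -1.] F [0.4 0.2] -0.2 w 54.3
```

```bash
cat >> h.py <<'E'
def tips(tag,zmin=45):
    p,d=viewer.camera("side"); cv2.imwrite(f"pics/{tag}.png",cv2.convertScaleAbs(cv2.resize(p[140:230,255:355],None,fx=6,fy=6,interpolation=cv2.INTER_CUBIC),alpha=1.4))
    W=cloud("side",d); C=W.copy(); C[...,:2]=(W[...,:2]-oc)@Rc
    for y0,y1 in((-25,25),(45,100)):
        m=(C[...,0]>-150)&(C[...,0]<-85)&(C[...,1]>y0)&(C[...,1]<y1)&(C[...,2]>zmin)&(C[...,2]<110); P=C[m]; print(m.sum(),np.percentile(P[:,2],[0,2,5,10,50]).round(1),np.median(P,0).round(1))
    return C
E
python3 - <<'E'
from h import *
tips("side2"); st()
E
```

```text
26 [ 91.6  93.   94.6  95.5 102.6] [-113.7    3.4  102.6]
30 [ 90.9  91.8  92.5  94.1 100.6] [-111.1   67.1  100.6]
t 2.625 tcp cradle [-108.8   36.8] 80.6 y [-0.001  1.     0.001] z [ 0.002  0.001 -1.   ] F [ 0.5 -0.1] 0.2 w 54.1
```

View pics/side2.png

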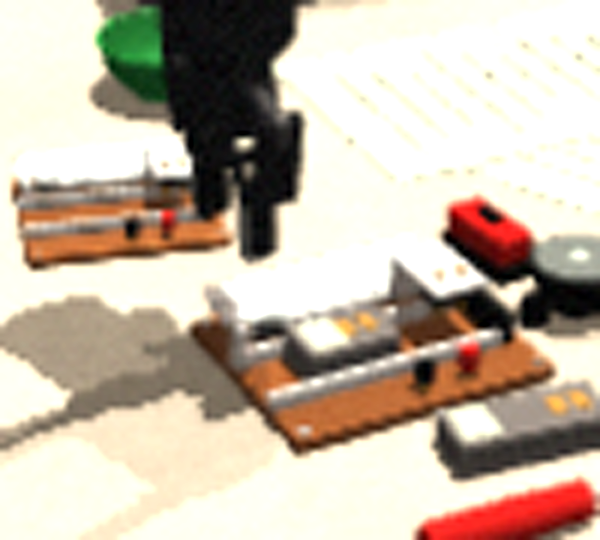

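step_arm(commands=[0,-0.07,0.3,0,0,0,64,0,0,0.3,0,0,0,64,0,0,0,0,0,0,64,0,0,0,0,0,0,64])

```text
clock: 3.12
position: [498.9, 89.6, 55.2]
tcp_rot: [-0.0, 0.113, 0.994, 0.0]
contact_force: [-0.1, 0.4, -0.2]
grip_width: 54.4
finger_force: 0.0
```

```bash
python3 - <<'E'
from h import *
C=tips("side3"); st()
E
```

```text
57 [67.7 69.6 71.1 75.9 89.3] [-115.1   -2.1   89.3]
60 [68.1 68.1 71.1 73.1 89. ] [-112.    62.8   89. ]
t 3.175 tcp cradle [-109.4   33.4] 55.4 y [0. 1. 0.] z [ 0.  0. -1.] F [0.9 0.4] 0.5 w 54.9
```

step_arm(commands=[0.03,0,0.15,0,0,0,64,0,0,0.1,0,0,0,64,0,0,0,0,0,0,64])

```text
clock: 3.55
position: [497.3, 89.9, 44.9]
tcp_rot: [-0.0, 0.113, 0.994, -0.0]
contact_force: [-0.0, 0.1, 0.3]
grip_width: 54.5
finger_force: 0.0
```

step_arm(commands=[0,0,0.1,0,0,0,64,0,0,0,0,0,0,64,0,0,0,0,0,0,64])

```text
clock: 3.92
position: [497.7, 89.9, 41.3]
tcp_rot: [0.0, 0.113, 0.994, 0.0]
contact_force: [0.2, 0.6, -0.0]
grip_width: 54.4
finger_force: 0.0
```

```bash
python3 - <<'E'
from h import *
C=tips("side4",38); st()
def med(x0,x1,y0,y1):
    m=(C[...,0]>x0)&(C[...,0]<x1)&(C[...,1]>y0)&(C[...,1]<y1); return m.sum(),np.median(C[...,2][m]).round(1)
for n,r in dict(pack=(-80,-40,-12,12),bar=(-80,-20,60,70),plate=(0,25,-8,20),rightbase=(-100,20,-58,-30)).items(): print(n,med(*r))
E
```

```text
90 [53.5 55.3 57.8 62.1 82.2] [-117.    -3.5   82.2]
85 [38.  48.5 55.5 59.4 81.8] [-114.3   64.    81.8]
t 3.975 tcp cradle [-110.7   33.3] 41.3 y [0. 1. 0.] z [ 0.  0. -1.] F [0.5 0.3] 0.9 w 54.5
pack (np.int64(72), np.float64(36.2))
bar (np.int64(25), np.float64(33.1))
plate (np.int64(62), np.float64(32.5))
rightbase (np.int64(180), np.float64(11.1))
```

View pics/side4.png

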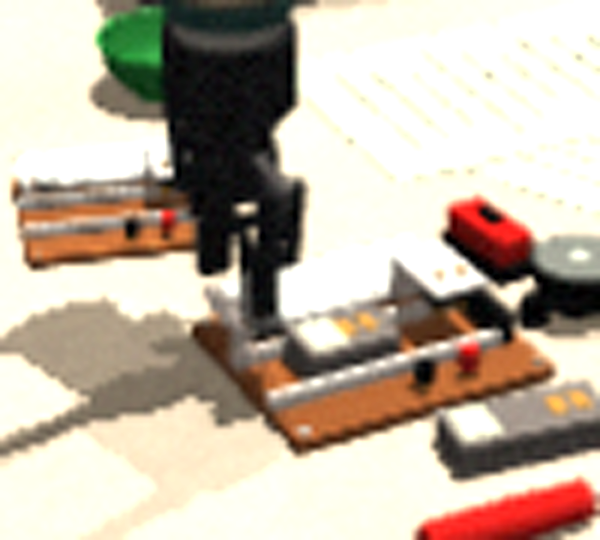

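Tip height: at this opening the fingertips stand about 10 mm behind the TCP, and no contact was felt at TCP z 41, which agrees. The gripper body would therefore come near the open plate, so I'll lean the tool back 16°.

step_arm(commands=[0,0,0,0,-1,0,64,0,0,0,0,-1,0,64,-0.16,0,0.05,0,0,0,64,0,0,0,0,0,0,64,0,0,0,0,0,0,64])

```text
clock: 4.6
position: [506.6, 88.3, 41.8]
tcp_rot: [0.139, 0.112, 0.984, -0.015]
contact_force: [-0.3, -0.2, -0.5]
grip_width: 54.6
finger_force: 0.0
```

```bash
python3 - <<'E'
from h import *
C=tips("side5",38); st()
E
```

```text
83 [53.8 54.4 56.  61.6 80.6] [-116.9   -4.4   80.6]
41 [54.5 54.7 56.1 57.9 75.8] [-120.9   64.1   75.8]
t 4.65 tcp cradle [-102.2   33.5] 41.6 y [0.001 1.    0.001] z [ 0.277  0.    -0.961] F [-0.   0.3] 0.7 w 54.9
```

step_arm(commands=[0.15,0,0.32,0,0,0,64,0,0,0,0,0,0,64,0,0,0,0,0,0,64])

```text
clock: 5.03
position: [502.7, 88.8, 27.4]
tcp_rot: [0.138, 0.112, 0.984, -0.016]
contact_force: [0.3, -0.8, 0.5]
grip_width: 54.4
finger_force: 0.0
```

step_arm(commands=[0.03,0,0.1,0,0,0,64,0,0,0,0,0,0,64])

```text
clock: 5.28
position: [502.5, 89.0, 23.2]
tcp_rot: [0.139, 0.112, 0.984, -0.016]
contact_force: [1.4, -0.6, 1.1]
grip_width: 54.6
finger_force: 0.4
```

step_arm(commands=[0.03,0,0.1,0,0,0,64,0,0,0,0,0,0,64])

```text
clock: 5.52
position: [502.6, 89.2, 19.1]
tcp_rot: [0.139, 0.112, 0.984, -0.015]
contact_force: [0.2, 0.7, 4.2]
grip_width: 54.4
finger_force: 1.6
```

```bash
python3 - <<'E'
from h import *
C=tips("side6",38); st()
E
```

```text
99 [38.5 39.7 42.6 46.4 81.7] [-125.7   -3.2   81.7]
45 [38.2 38.7 39.8 42.  64.5] [-127.6   64.    64.5]
t 5.575 tcp cradle [-105.8   33.7] 19.2 y [0.    1.    0.001] z [ 0.277  0.001 -0.961] F [0.2 1.7] 3.7 w 54.9
```

View pics/side6.png

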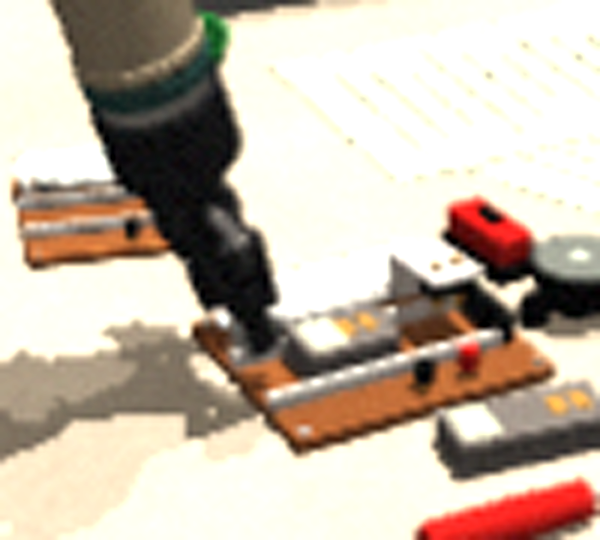

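step_arm(commands=[0.03,0,0.1,0,0,0,64,0,0,0,0,0,0,64])

```text
clock: 5.82
position: [502.5, 89.2, 14.8]
tcp_rot: [0.139, 0.112, 0.984, -0.015]
contact_force: [0.8, 2.6, 5.0]
grip_width: 54.6
finger_force: 2.2
```

step_arm(commands=[0.03,0,0.08,0,0,0,64,0,0,0,0,0,0,64])

```text
clock: 6.08
position: [502.6, 89.2, 11.6]
tcp_rot: [0.139, 0.112, 0.984, -0.015]
contact_force: [1.0, 2.3, 5.8]
grip_width: 54.7
finger_force: 2.6
```

```bash
cat >> h.py <<'E'
def look(tag):
    C=tips(tag,38); st()
    for n,x0,x1,y0,y1,z0,z1 in(("platetop",-4,28,-15,30,45,90),("packtop",-85,0,-14,14,30,40)):
        m=(C[...,0]>x0)&(C[...,0]<x1)&(C[...,1]>y0)&(C[...,1]<y1)&(C[...,2]>z0)&(C[...,2]<z1); P=C[m]
        if m.sum(): print(n,m.sum(),np.percentile(P,[2,50,98],axis=0).round(1).tolist())
        if n=="platetop" and m.sum()>5: print("angle",np.arctan(np.polyfit(P[:,1],P[:,2],1)[0]).round(3))
E
python3 -c "
from h import *
look('side7')"
```

```text
101 [38.9 40.3 41.9 44.2 77.2] [-132.7   -2.8   77.2]
35 [38.8 39.2 39.6 41.5 62.1] [-129.3   64.5   62.1]
t 6.125 tcp cradle [-105.9   33.7] 11.6 y [0.    1.    0.001] z [ 0.277  0.001 -0.961] F [-0.1  3.2] 5.1 w 54.9
platetop 54 [[-3.5, -5.4, 46.6], [10.3, 1.5, 60.1], [26.3, 24.9, 70.6]]
angle -0.093
packtop 67 [[-84.1, -13.4, 31.6], [-59.2, -1.6, 34.9], [-29.3, 12.6, 37.4]]
```

step_arm(commands=[0.01,0,0.04,0,0,0,64,0,0,0,0,0,0,64])

```text
clock: 6.38
position: [502.5, 89.1, 10.0]
tcp_rot: [0.139, 0.112, 0.984, -0.015]
contact_force: [0.8, 3.2, 5.4]
grip_width: 54.9
finger_force: 2.8
```

step_arm(commands=[0,0,0.02,0,0,0,64,0,0,0,0,0,0,64,0,0,0,0,0,0,64])

```text
clock: 6.75
position: [502.6, 89.1, 9.3]
tcp_rot: [0.139, 0.112, 0.984, -0.015]
contact_force: [0.3, 2.5, 5.8]
grip_width: 54.3
finger_force: 3.0
```

```bash
python3 -c "
from h import *
look('side8')"
```

```text
103 [38.9 42.5 44.7 46.  76. ] [-133.3   -2.1   76. ]
34 [38.4 40.3 42.6 45.8 63.2] [-134.    63.3   63.2]
t 6.8 tcp cradle [-105.8   33.6] 9.3 y [0.    1.    0.001] z [ 0.277  0.001 -0.961] F [-0.9  2.6] 6.4 w 54.9
platetop 54 [[-3.2, -3.3, 45.2], [11.4, 4.4, 60.9], [27.6, 17.7, 73.4]]
angle -0.077
packtop 65 [[-83.7, -13.2, 32.5], [-55.2, -0.9, 34.9], [-30.4, 13.4, 37.0]]
```

View pics/side8.png

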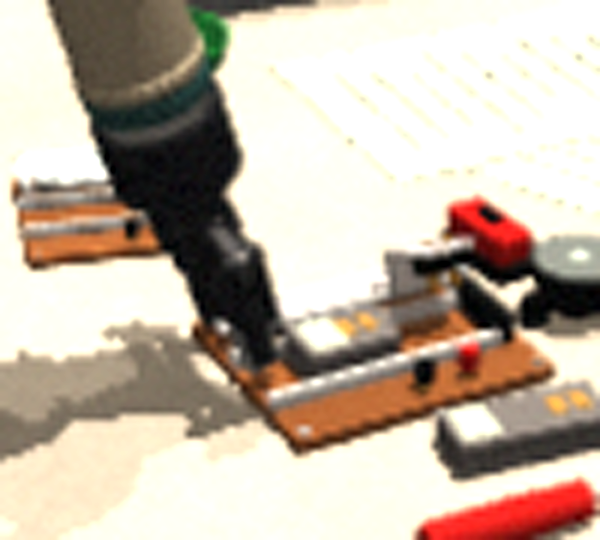

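The flap stands open with its head raised at (430,265), and the pack is still outside at (340,345). Starting to push slowly.

step_arm(commands=[-0.1,0,0.029,0,0,0,64,-0.19,0,0.055,0,0,0,64,-0.19,0,0.055,0,0,0,64,0,0,0,0,0,0,64])

```text
clock: 7.3
position: [519.2, 84.7, 8.4]
tcp_rot: [0.136, 0.112, 0.984, -0.016]
contact_force: [-3.7, 4.3, 7.5]
grip_width: 54.4
finger_force: 4.4
```

```bash
python3 -c "
from h import *
look('side9')"
```

```text
103 [38.6 39.8 42.6 47.5 76.7] [-117.2    0.2   76.7]
42 [38.3 39.3 40.2 40.8 64.7] [-117.2   61.8   64.7]
t 7.35 tcp cradle [-88.6  33.1] 8.4 y [ 0.     1.    -0.001] z [ 0.272 -0.001 -0.962] F [-4.4  3.2] 8.7 w 54.6
platetop 56 [[-3.7, -0.4, 46.3], [8.6, 5.6, 62.2], [25.0, 26.1, 75.4]]
angle -0.143
packtop 68 [[-82.4, -12.5, 31.4], [-55.2, -0.3, 34.6], [-22.7, 13.4, 37.5]]
```

step_arm(commands=[-0.19,0,0.045,0,0,0,64,-0.19,0,0.055,0,0,0,64,-0.19,0,0.055,0,0,0,64,0,0,0,0,0,0,64])

```text
clock: 7.85
position: [542.1, 79.2, 8.6]
tcp_rot: [0.136, 0.112, 0.984, -0.016]
contact_force: [-4.7, 2.6, 9.0]
grip_width: 54.4
finger_force: 4.3
```

```bash
python3 -c "
from h import *
look('side10')"
```

```text
68 [43.4 48.2 54.4 64.1 85.2] [-99.7   3.3  85.2]
35 [42.7 44.9 48.5 52.2 70.8] [-95.4  63.7  70.8]
t 7.9 tcp cradle [-65.1  32.8] 8.6 y [ 0.     1.    -0.001] z [ 0.272 -0.001 -0.962] F [-4.5  2. ] 8.1 w 54.5
platetop 56 [[-3.0, 0.4, 46.8], [8.7, 6.3, 62.6], [25.1, 22.6, 74.4]]
angle -0.274
packtop 85 [[-81.7, -13.5, 31.2], [-38.4, -2.1, 34.8], [-1.5, 12.4, 38.8]]
```

step_arm(commands=[-0.19,0,0.055,0,0,0,64,-0.19,0,0.055,0,0,0,64,-0.19,0,0.055,0,0,0,64,0,0,0,0,0,0,64])

```text
clock: 8.4
position: [565.2, 74.0, 8.6]
tcp_rot: [0.136, 0.112, 0.984, -0.016]
contact_force: [-5.1, 2.3, 7.7]
grip_width: 54.7
finger_force: 4.5
```

step_arm(commands=[-0.1,0,0.029,0,0,0,64,0,0,0,0,0,0,64])

```text
clock: 8.65
position: [568.0, 73.3, 8.4]
tcp_rot: [0.135, 0.112, 0.984, -0.016]
contact_force: [-6.7, 4.6, 11.2]
grip_width: 54.5
finger_force: 6.1
```

```bash
python3 -c "
from h import *
look('side11')"
```

```text
4 [103.1 103.1 103.1 103.1 105.6] [-86.4  19.3 105.6]
2 [103.7 103.8 103.9 104.1 105.7] [-85.8  51.6 105.7]
t 8.7 tcp cradle [-38.5  32.8] 8.4 y [ 0.001  1.    -0.001] z [ 0.27  -0.001 -0.963] F [-7.6  3. ] 11.6 w 54.8
platetop 56 [[-2.1, 0.4, 45.6], [9.0, 6.1, 61.8], [22.4, 24.4, 74.5]]
angle -0.027
packtop 56 [[-57.6, -12.8, 30.4], [-23.4, -1.1, 35.0], [-1.8, 11.7, 40.0]]
```

View pics/side11.png

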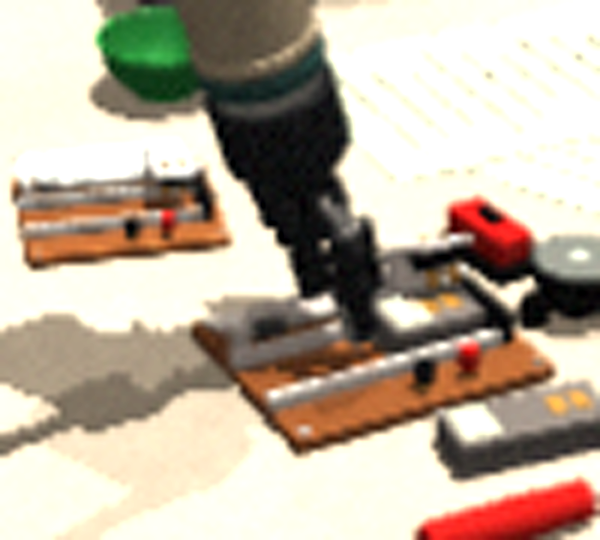

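step_arm(commands=[-0.08,0,0.02,0,0,0,64,0,0,0,0,0,0,64])

```text
clock: 8.95
position: [571.3, 72.5, 8.5]
tcp_rot: [0.135, 0.112, 0.984, -0.016]
contact_force: [-5.6, 3.9, 10.0]
grip_width: 54.6
finger_force: 5.6
```

step_arm(commands=[-0.05,0,0.013,0,0,0,64,0,0,0,0,0,0,64])

```text
clock: 9.2
position: [572.4, 72.3, 8.3]
tcp_rot: [0.135, 0.112, 0.984, -0.016]
contact_force: [-9.0, 6.4, 12.4]
grip_width: 54.7
finger_force: 6.6
```

```bash
python3 -c "
from h import *
st()"
```

```text
t 9.2 tcp cradle [-34.   32.8] 8.3 y [ 0.001  1.    -0.001] z [ 0.268 -0.002 -0.963] F [-10.2   4.2] 12.4 w 54.7
```

step_arm(commands=[-0.06,0,0.012,0,0,0,64,0,0,0,0,0,0,64])

```text
clock: 9.45
position: [573.7, 71.8, 8.3]
tcp_rot: [0.134, 0.112, 0.985, -0.016]
contact_force: [-10.8, 5.4, 12.8]
grip_width: 54.5
finger_force: 9.0
```

```bash
python3 - <<'E'
from h import *
st(); C=tips("side12")
p=cv2.imread("pics/side12.png")
m=(abs(C[...,1])<17)&(C[...,2]>31)&(C[...,2]<38)&(C[...,0]>-60)&(C[...,0]<40); print(np.percentile(C[m][:,0],[0,3,50,97,100]).round(1))
E
```

```text
t 9.45 tcp cradle [-32.6  32.7] 8.3 y [ 0.002  1.    -0.001] z [ 0.267 -0.002 -0.964] F [-11.7   2.9] 12.8 w 54.5Traceback (most recent call last):
  File "<stdin>", line 2, in <module>
  File "h.py", line 26, in tips
    m=(C[...,0]>-150)&(C[...,0]<-85)&(C[...,1]>y0)&(C[...,1]<y1)&(C[...,2]>zmin)&(C[...,2]<110); P=C[m]; print(m.sum(),np.percentile(P[:,2],[0,2,5,10,50]).round(1),np.median(P,0).round(1))
                                                                                                                       ~~~~~~~~~~~~~^^^^^^^^^^^^^^^^^^^^^^
    return _quantile_unchecked(
        a, q, axis, out, overwrite_input, method, keepdims, weights)
    return _ureduce(a,
                    func=_quantile_ureduce_func,
    ...<5 lines>...
                    overwrite_input=overwrite_input,
                    method=method)
    r = func(a, **kwargs)
    result = _quantile(arr,
                       quantiles=q,
    ...<2 lines>...
                       out=out,
                       weights=wgt)
    slices_having_nans = np.isnan(arr[-1, ...])
                                  ~~~^^^^^^^^^
IndexError: index -1 is out of bounds for axis 0 with size 0
```

View pics/side12.png

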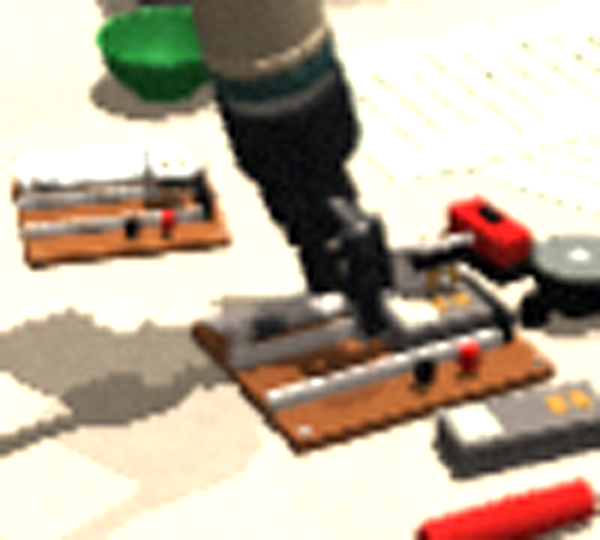

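```bash
python3 - <<'E'
from h import *
st()
for n in("side","top"):
    p,d=viewer.camera(n); W=cloud(n,d); C=W.copy(); C[...,:2]=(W[...,:2]-oc)@Rc
    m=(C[...,1]>-17)&(C[...,1]<-5)&(C[...,0]>-50)&(C[...,0]<50)&(C[...,2]>5)&(C[...,2]<60)
    b=np.round(C[m][:,0]/3)*3
    hsv=cv2.cvtColor(p,cv2.COLOR_BGR2HSV)[m]
    print(n); print([(float(x),C[m][:,2][b==x].mean().round(0).item(),hsv[b==x].mean(0).round(0).tolist()) for x in np.unique(b)])
print(px("side",np.array([np.r_[Rc@[x,y]+oc,z] for x,y,z in((34,-20,34),(-26,-20,34),(29,-20,34),(34,-28,30))])).round(1)*6-np.array([255,140])*6)
E
```

```text
t 9.5 tcp cradle [-32.6  32.7] 8.3 y [ 0.002  1.    -0.001] z [ 0.267 -0.002 -0.964] F [-11.7   3.6] 14.2 w 54.7
side
[(-48.0, 11.0, [13.0, 92.0, 125.0]), (-45.0, 39.0, [140.0, 70.0, 11.0]), (-42.0, 42.0, [90.0, 20.0, 13.0]), (-39.0, 35.0, [43.0, 60.0, 54.0]), (-36.0, 29.0, [17.0, 50.0, 79.0]), (-30.0, 24.0, [12.0, 46.0, 52.0]), (-27.0, 27.0, [17.0, 38.0, 68.0]), (-24.0, 32.0, [18.0, 40.0, 115.0]), (-21.0, 30.0, [20.0, 36.0, 120.0]), (-18.0, 33.0, [23.0, 37.0, 154.0]), (-15.0, 34.0, [26.0, 41.0, 196.0]), (-12.0, 36.0, [31.0, 36.0, 217.0]), (-9.0, 34.0, [28.0, 40.0, 186.0]), (-3.0, 33.0, [22.0, 49.0, 146.0]), (0.0, 33.0, [14.0, 76.0, 118.0]), (6.0, 31.0, [15.0, 56.0, 101.0]), (9.0, 34.0, [15.0, 58.0, 127.0]), (15.0, 35.0, [16.0, 106.0, 146.0]), (18.0, 30.0, [14.0, 89.0, 121.0]), (21.0, 31.0, [16.0, 53.0, 121.0]), (24.0, 35.0, [15.0, 57.0, 124.0]), (27.0, 34.0, [14.0, 38.0, 96.0]), (30.0, 34.0, [15.0, 33.0, 46.0]), (36.0, 29.0, [12.0, 43.0, 38.0]), (39.0, 28.0, [20.0, 23.0, 33.0]), (42.0, 30.0, [18.0, 61.0, 109.0])]
top
[(-27.0, 26.0, [14.0, 39.0, 74.0]), (-24.0, 34.0, [21.0, 28.0, 116
[... 167 characters left out ...]
0, 25.0, 153.0]), (-6.0, 34.0, [34.0, 25.0, 155.0]), (-3.0, 35.0, [31.0, 26.0, 147.0]), (0.0, 36.0, [22.0, 32.0, 138.0]), (3.0, 39.0, [18.0, 52.0, 135.0]), (6.0, 41.0, [19.0, 76.0, 140.0]), (9.0, 31.0, [18.0, 50.0, 128.0]), (12.0, 36.0, [16.0, 40.0, 125.0]), (15.0, 36.0, [16.0, 54.0, 128.0]), (18.0, 33.0, [18.0, 50.0, 126.0]), (21.0, 35.0, [18.0, 50.0, 130.0]), (24.0, 36.0, [18.0, 53.0, 128.0]), (27.0, 35.0, [17.0, 31.0, 121.0]), (30.0, 38.0, [16.0, 30.0, 114.0]), (36.0, 31.0, [18.0, 30.0, 74.0]), (39.0, 31.0, [16.0, 47.0, 66.0]), (42.0, 31.0, [13.0, 76.0, 84.0]), (45.0, 28.0, [15.0, 81.0, 98.0]), (48.0, 15.0, [15.0, 78.0, 114.0])]
[[495.6 303.6]
 [408.6 328.2]
 [488.4 306. ]
 [502.2 315.6]]
```

step_arm(commands=[-0.08,0,0.018,0,0,0,64,0,0,0,0,0,0,64])

```text
clock: 9.85
position: [573.8, 71.7, 8.0]
tcp_rot: [0.131, 0.113, 0.985, -0.016]
contact_force: [-16.9, 9.2, 21.4]
grip_width: 54.8
finger_force: 12.9
```

```bash
python3 -c "
from h import *
st()"
```

```text
t 9.85 tcp cradle [-32.5  32.6] 8.0 y [ 0.003  1.    -0.002] z [ 0.262 -0.003 -0.965] F [-18.6   5.2] 21.4 w 54.8
```

The pack is against the stop: the last push did not move it and the force jumped. Backing off, then releasing slowly.

step_arm(commands=[0.12,0,-0.034,0,0,0,64,0.19,0,-0.055,0,0,0,64,0.1,0,-0.03,0,0,0,64,0,0,0,0,0,0,64])

```text
clock: 10.35
position: [568.1, 74.4, 11.1]
tcp_rot: [0.141, 0.112, 0.984, -0.015]
contact_force: [3.0, -0.2, 5.6]
grip_width: 55.1
finger_force: 2.9
```

step_arm(commands=[-0.03,0,-0.1,0,0,0,64,-0.03,0,-0.1,0,0,0,64,-0.03,0,-0.1,0,0,0,64,-0.05,0,-0.2,0,0,0,64,-0.1,0,-0.4,0,0,0,64,-0.2,0,-0.8,0,0,0,64,-0.2,0,-0.8,0,0,0,64,0,0,0,0,0,0,64])

```text
clock: 11.35
position: [564.5, 75.1, 115.9]
tcp_rot: [0.141, 0.112, 0.984, -0.015]
contact_force: [1.1, -0.9, -0.3]
grip_width: 54.9
finger_force: 0.0
```

step_arm(commands=[0.4,0,-0.8,0,0,0,64,0.8,0,-0.6,0,0,0,64,0.9,0,-0.4,0,0,0,64,0.9,0,-0.3,0,0,0,64,0,0,0,0,0,0,64,0,0,0,0,0,0,64])

```text
clock: 12.1
position: [428.0, 105.9, 160.2]
tcp_rot: [0.138, 0.111, 0.984, -0.016]
contact_force: [0.2, -0.5, 0.2]
grip_width: 54.7
finger_force: 0.0
```

```bash
python3 - <<'E'
from h import *
st(); a=[]
for n in("side","top"):
    p,d=viewer.camera(n); u=px(n,np.r_[Rc@[-20,10]+oc,40][None])[0].astype(int)
    a.append(cv2.convertScaleAbs(cv2.resize(p[u[1]-35:u[1]+35,u[0]-40:u[0]+40],None,fx=5,fy=5,interpolation=cv2.INTER_CUBIC),alpha=1.3))
    W=cloud(n,d); C=W.copy(); C[...,:2]=(W[...,:2]-oc)@Rc
    for nm,x0,x1,y0,y1,z0,z1 in(("pack",-45,-8,-12,12,30,40),("plate",0,25,-8,15,45,90),("bar",-80,0,60,70,15,40)):
        m=(C[...,0]>x0)&(C[...,0]<x1)&(C[...,1]>y0)&(C[...,1]<y1)&(C[...,2]>z0)&(C[...,2]<z1)
        if m.sum(): print(n,nm,m.sum(),np.percentile(C[m],[1,50,99],axis=0).round(1).tolist())
cv2.imwrite("pics/end.png",np.hstack(a))
E
```

```text
t 12.1 tcp cradle [-182.3   33.4] 160.2 y [-0.  1. -0.] z [ 0.276 -0.    -0.961] F [ 0.4 -0.5] 0.2 w 54.7
side pack 24 [[-27.9, -10.2, 31.7], [-19.3, 0.9, 34.9], [-8.3, 11.4, 36.7]]
side plate 35 [[0.5, -7.6, 47.7], [12.9, -1.9, 60.9], [24.2, 14.2, 66.7]]
side bar 34 [[-77.8, 60.4, 22.0], [-35.4, 65.2, 25.7], [-0.5, 69.7, 28.7]]
top pack 45 [[-26.9, -11.7, 30.5], [-17.6, 0.4, 35.2], [-9.2, 11.5, 39.5]]
top plate 63 [[0.5, -7.4, 57.7], [12.6, 3.6, 63.9], [24.9, 14.9, 71.6]]
top bar 85 [[-79.2, 60.2, 18.9], [-40.4, 65.0, 25.5], [-1.5, 70.0, 31.7]]
```

View pics/end.png

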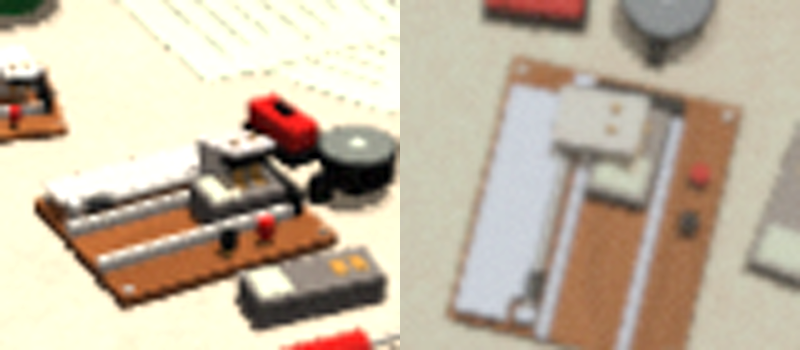

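The pack is home, its rear end at cradle x ≈ -27. The bar stands at z ≈ 25.5, so the flap is at about 0.25 to 0.28 rad and rests on the pack. The bystanders in view have not moved.

```bash
python3 -c "
from rig import robot; print(robot.job_done())"
```

```text
the job is handed in; nothing more can be done
None
```

The job is handed in (no verdict was shown): the short pack was pushed home against the end stop with the flap held open, the flap then closed onto it, and the bystanders in view had not moved.

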